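# Tip the engine bracket over for inspection and swing the magnifier above it

## Robot

A 6-joint arm with a two-finger parallel gripper is mounted at the origin on the work surface. World frame = base frame: x ahead of the robot, y to its left, z up, the work surface at z = 0. Lengths are in m, angles in rad, forces in N, time in s.
With the tool pointing down it reaches from about 0.15 to 0.775 m from the base axis. Payload 6.1 kg.
Tool frame: the origin (TCP) lies midway between the tips of the shut fingers; the grasp point (between the pads) lies 19 mm behind it; x points along the fingers, z is the direction in which the jaws open and shut, and the axes are right-handed (so a half turn about x gives the same grasp; the last joint's range is limited). The gripper opens to 85 mm and grips with 20 to 120 N. Pads are 22 mm wide; open, the fingers measure 114 mm over their backs; the gripper's body (76 mm by 85 mm) begins 54 mm behind the grasp point. The pads swing forward as they close: fully open they stand 13 mm farther back than shut.
Start: joints at [1.263, 0.126, -0.04, 1.405, 0, 1.571], TCP at [0.159, 0.5, 0.231] pointing down, gripper open.
Joint ranges: [-2.72, 2.72], [-0.95, 1.95], [-1.27, 1.35], [-1.78, 2.02], [-1.46, 1.47], [-3.14, 3.14]. Speed limits (rad/s): [2.39, 2.39, 3.01, 3.14, 3.14, 3.14].

## Interface

Orientations are given as [roll, pitch, yaw] about the fixed x, y, z axes, in that order (R = Rz(yaw) Ry(pitch) Rx(roll)).
In Python, from workcell import robot, optics gives the robot as it stands.
- The arm moves only by the shell command python3 -m crank 'ROWS' [FORCE]. ROWS is JSON, a list of rows, each a list of 7 numbers: the shift along the tool's x, y, z in cm, then the turn, a rotation vector about the tool's x, y, z in degrees, then the closure, from 0 (fully open) to 1 (shut). In form: [[dx, dy, dz, rx, ry, rz, claw], ...]. A call has 1 to 20 rows; each row shifts and turns the commanded pose from where the row before left it, along the tool's axes as they then stand; what a row does not reach is not made up. A row lasts 1/10 s, in which the tool goes at most 50 mm and 8.59 degrees, less where a joint would pass 70% of its speed; a pose out of reach is approached as far as the arm can. A call with a gripper value outside its range is refused whole. The fingers move at their own pace and stop on an object; FORCE is the grip in N (left out, the last holds). Time passes only in rows, so rows that do not move let the fingers close. It gives the time, the measured TCP pose, the force and the opening at its end, in the units of the state.
- robot.state(): the state, without advancing time (a new reading comes with each control period).
- optics.read_camera(name): name is "side" or "top"; returns (picture, depth): 420x560x3 uint8, red, green, blue; 420x560 float32, m along the optical axis (not along the pixel's ray), 0 where there is no reading.
- optics.camera_params(name): a dict with "fx", "fy", "cx", "cy" (pixels), "k1" (the pictures are not rectified: a ray, as slopes to the right and down, at radius r is drawn at 1 + k1 r^2 times it, then the intrinsics apply), "pose" (4x4, takes a point from camera to world coordinates). Camera axes: x right, y down, z forward; pixel columns grow to the right and rows downward; lengths in m; the calibration is good to about 2 mm. A picture is of the moment at which its call begins. camera_params takes no time and is no camera call.
- robot.close_job(): hands the job in, once; it reports no verdict.
The state is a dict: "time_s": time; "q": joint angles; "dq": joint speeds; "joint_torque": joint torques, N m; "tool_pos": TCP position; "ee_rot": TCP orientation; "contact_force": force on the tool from outside, world axes, zero at the start; "ft_torque": the same for the moment, N m; "grip_width": finger opening in m.
Only numpy, scipy, OpenCV 4.12 (cv2) and the standard library are available. Lean on these libraries where they do the work, as an engineer would, in place of code of your own. Each camera call takes 0.05 s, during which the arm holds its last target. There are 200 camera calls.

## Task

The deep socket stands where the big angle bracket has to come down: move it and leave it standing upright on a clear bit of the bench. Tip the bracket over on its corner edge where it stands, without picking it up, and let it down gently rather than letting it slam, so that the leg with the round bore lies flat on the bench and the slotted foot stands up. Then swing the bench magnifier across so that its lens is centred over the bore and leave it there, without knocking or shifting the other things on the bench.

Things in the scene. Friction and masses are not known exactly. Their poses are not given: they have to be found in the camera images.
- bracket: Big aluminium angle bracket, about 0.4 kg (varies): two plates 80 wide, 10 thick, 105 long from the outer corner, at a right angle. Origin: middle of the outer corner edge. x runs along the foot (with two slots), y along the corner edge, z along the bored leg. It starts on its foot, x level and z up; tipped over, x points up and the bored leg lies where -x pointed.
- corner (a point): Middle of the bracket's outer corner edge (its origin), on the bench. The bracket tips about this edge, towards its own -x; it balances at about 45 degrees and beyond that falls by itself. Pushed or held high on a leg (70 or more from the corner) it tips without sliding.
- bore (a point): Centre of the 34 mm round bore on the inner face of the bored leg, 62.5 from the outer corner, mid-width; faces up once tipped.
- foot_slots (a point): Upper (inner) face of the foot, midway between its two slots (34 x 12 each), 72.5 from the outer corner. While the bored leg is pushed over, this face rises behind the pusher: two spread fingers between the legs can push the leg with one and let the foot down against the other.
- deep_socket: Deep socket, plain steel cylinder 29 diameter, 62 tall, 0.16 kg, standing on the bench where the bored leg is to land, 55 to 92 mm from the corner edge on the bracket's -x side. Origin: centre of its underside, z up.
- post (a point): Magnifier: swivel axis at the top of its fixed post (height 245; round base 160 across). A level link runs 320 from here to the elbow, a second, level too, 320 from the elbow to the lens. Both upright swivels turn stiffly (friction 0.9 N m at the post, 0.6 at the elbow) and stay where left. Links 20 wide, at heights 220 to 255; elbow nut up to 271.
- lens (a point): Magnifier: centre of the round lens, height 223; ring 150 across outside, 18 thick. Its x axis points level from the lens along the second link to the elbow axis, 320 away. Parked, the elbow lies to the right (-y) of the line from post to lens; it cannot pass the straight line to the other side, nor fold nearer than 0.4 rad to shut.
- grip (a point): Magnifier: middle of the grip zone of the upright round grip post on the neck, 22 diameter, from height 235 up to 283 (this point at 261), 230 from the elbow axis and 90 short of the lens centre on the same straight link. Pinch it from above to drag the lens: the head turns under it as the links follow.
- oil_filter: Bystander: oil filter, 74 diameter, 84 tall, beside the bracket. Origin under its centre.
- small_bracket: Bystander: small angle bracket, legs 50, width 40, beside the big one; not the one to tip. Origin: middle of its corner edge.
- short_socket: Bystander: short socket, 28 diameter, 30 tall, near the bracket. Origin under its centre.
- spray_can: Bystander: spray can, 66 diameter, 190 tall. Origin under its centre.
- wrench: Bystander: spanner about 200 long lying flat on the right, near the parked magnifier.
- screwdriver: Bystander: screwdriver about 200 long lying on the left.
- parts_bin: Bystander: yellow open parts bin 150 x 110 x 65 on the right, under the parked magnifier. Origin under its centre.
Things that resemble listed ones, but are neither listed nor needed, are in the scene too. What is shaped like the bracket but purple is not meant.

How it is judged:
By the outcome, as a careful person would: the job done as asked, in the order asked, and still so for the second after the job is handed in, with the robot touching nothing.
It also fails if it takes over 72 s, if anything falls off the work surface, if the arm or the gripper's body presses on something with over 40 N, if the wrist force passes 120 N, or if a joint passes its speed limit or range.

## Working session

There is one attempt and no reset: what is moved stays moved. The work goes in short steps, Python scripts to look and compute and a shell command to move; the robot and the scene stay as the last step left them, time stands still between calls to the robot, and variables do not carry over. Pictures are saved under pics/ and viewed, about 8 in all and at most 12, crops included, and the job is handed in when it is done.

```bash
ls; mkdir -p pics
cat > h.py <<'E'
import numpy as np, cv2
from workcell import robot, optics
def snap(n,f=None):
    im,d=optics.read_camera(n)
    np.savez(f'/tmp/{n}.npz',im=im,d=d)
    if f: cv2.imwrite(f'pics/{f}.png',im[:,:,::-1])
    return im,d
def load(n):
    z=np.load(f'/tmp/{n}.npz'); return z['im'],z['d']
def rays(n,uv):
    p=optics.camera_params(n); uv=np.atleast_2d(uv).astype(float)
    K=np.array([[p['fx'],0,p['cx']],[0,p['fy'],p['cy']],[0,0,1]])
    s=cv2.undistortPoints(uv[:,None],K,np.array([p['k1'],0,0,0.]))[:,0]
    return np.c_[s,np.ones(len(s))],np.array(p['pose'])
def plane(n,uv,z):
    r,T=rays(n,uv); w=r@T[:3,:3].T
    return T[:3,3]+w*((z-T[2,3])/w[:,2])[:,None]
def pts(n,d):
    v,u=np.mgrid[:420,:560]
    r,T=rays(n,np.c_[u.ravel(),v.ravel()])
    return ((r*d.reshape(-1,1))@T[:3,:3].T+T[:3,3]).reshape(420,560,3)
E
python3 - <<'E'
from h import *
for n in('side','top'):
    snap(n,n+'0'); p=optics.camera_params(n); print(n,p['fx'],p['k1'],np.round(p['pose'],3).tolist())
s=robot.state(); print({k:np.round(v,3).tolist() for k,v in s.items()})
E
```

```text
pics
side 406.5827297740818 -0.08213306357632227 [[0.676, -0.467, 0.571, 0.008], [-0.737, -0.445, 0.509, -0.511], [0.016, -0.764, -0.644, 0.825], [0.0, 0.0, 0.0, 1.0]]
top 476.16378371334 -0.16085935988852065 [[-0.008, -0.979, 0.202, 0.335], [-1.0, 0.009, 0.003, -0.02], [-0.004, -0.202, -0.979, 1.257], [0.0, 0.0, 0.0, 1.0]]
{'time_s': 0.1, 'q': [1.263, 0.126, -0.04, 1.405, -0.0, 1.571], 'dq': [0.0, -0.002, 0.003, 0.002, 0.0, 0.001], 'joint_torque': [-0.003, -43.69, 35.36, 0.014, -0.0, -0.0], 'tool_pos': [0.159, 0.5, 0.231], 'ee_rot': [-3.135, 1.569, -1.872], 'contact_force': [-0.166, -0.643, 0.138], 'ft_torque': [-0.01, 0.051, 0.031], 'grip_width': 0.085}
```

View pics/top0.png

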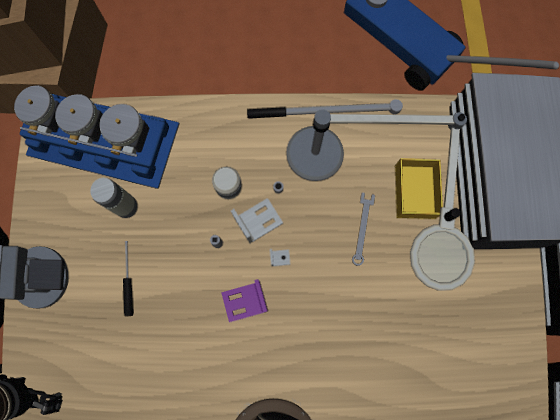

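View pics/side0.png

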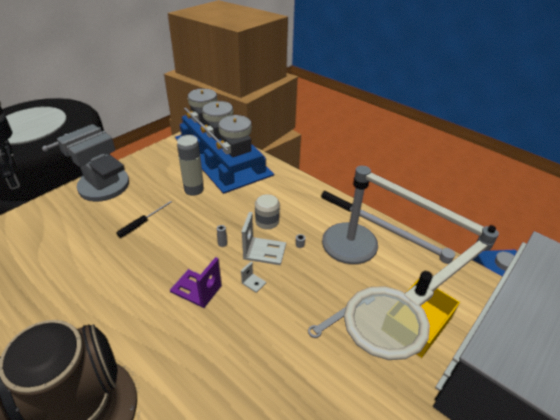

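Top view: the silver bracket is at (258,220), with its foot to the right and its leg edge at about x=240. The deep socket is at (216,241). There are three angle shapes: silver big (258,220), purple (245,300) and small (280,258). The silver big one fits. The sockets are (216,241), tall and on the -x side, which is the deep one, and (278,187), which is short.

Run:
```python
from h import *
im,d=load('top'); P=pts('top',d)
print('bench z', P[330,400],P[330,150])
h=P[:,:,2]
def comp(name,u0,v0,u1,v1,zmin,zmax=1):
    m=np.zeros(h.shape,bool); m[v0:v1,u0:u1]=1
    m&=(h>zmin)&(h<zmax)&(d>0); q=P[m]
    vs,us=np.nonzero(m)
    print(name,m.sum(),'mean',q.mean(0).round(4),'lo',np.percentile(q,1,0).round(3),'hi',np.percentile(q,99,0).round(3),'px',us.mean().round(1),vs.mean().round(1))
comp('deep top',205,230,226,252,.05)
comp('short top',268,178,290,197,.022)
comp('filter top',208,160,245,200,.075)
comp('leg top',225,195,262,245,.095)
comp('small',268,246,293,268,.03)
comp('can',85,170,140,220,.17)
comp('lens',405,215,480,295,.2)
comp('grip',440,198,468,226,.27)
comp('elbow',448,105,474,130,.245)
comp('post',308,105,336,135,.235)
comp('bin',394,150,443,220,.05,.1)
# leg top edge rect
m=np.zeros(h.shape,bool); m[195:245,225:262]=1; m&=(h>.095)
r=cv2.minAreaRect(P[m][:,:2].astype(np.float32)); print('legtop',r,cv2.boxPoints(r))
m=np.zeros(h.shape,bool); m[190:250,230:290]=1; m&=(h>.006)&(h<.016)
r=cv2.minAreaRect(P[m][:,:2].astype(np.float32)); print('foot',r,cv2.boxPoints(r))
cv2.imwrite('pics/crop1.png',cv2.resize(im[150:320,190:320,::-1],None,fx=4.5,fy=3.5,interpolation=cv2.INTER_CUBIC))
```

```text
bench z [ 0.28117735 -0.33178397 -0.00387008] [ 0.28591686  0.32541986 -0.00340148]
deep top 87 mean [0.5169 0.147  0.0617] lo [0.505 0.135 0.051] hi [0.529 0.159 0.068] px 214.8 239.3
short top 87 mean [ 0.6651 -0.0159  0.0298] lo [ 0.653 -0.028  0.023] hi [ 0.678 -0.004  0.035] px 278.4 185.6
filter top 512 mean [0.6698 0.1195 0.0818] lo [0.639 0.088 0.076] hi [0.701 0.152 0.088] px 225.6 179.2
leg top 136 mean [0.5514 0.0779 0.1047] lo [0.517 0.057 0.096] hi [0.586 0.101 0.11 ] px 240.6 222.7
small 41 mean [0.4732 0.0028 0.0485] lo [ 0.455 -0.001  0.036] hi [0.493 0.007 0.054] px 271.6 256.7
can 604 mean [0.6154 0.3985 0.188 ] lo [0.586 0.371 0.171] hi [0.646 0.43  0.195] px 103.8 190.8
lens 3512 mean [ 0.4513 -0.3777  0.2272] lo [ 0.378 -0.445  0.22 ] hi [ 0.533 -0.309  0.257] px 442.0 255.1
grip 82 mean [ 0.5359 -0.3939  0.2805] lo [ 0.527 -0.405  0.272] hi [ 0.546 -0.385  0.285] px 454.7 212.6
elbow 216 mean [ 0.7597 -0.4299  0.2583] lo [ 0.746 -0.452  0.246] hi [ 0.778 -0.409  0.272] px 457.3 119.3
post 316 mean [ 0.7612 -0.1195  0.2554] lo [ 0.745 -0.146  0.236] hi [ 0.783 -0.098  0.262] px 323.4 118.3
bin 507 mean [ 0.6578 -0.3904  0.0604] lo [ 0.579 -0.447  0.05 ] hi [ 0.73  -0.334  0.069] px 420.3 184.6
legtop ((0.4628935158252716, 0.03444452956318855), (0.27735403180122375, 0.015549584291875362), 26.427331924438477) [[ 0.33524805 -0.02031307]
 [ 0.34216857 -0.03423772]
 [ 0.590539    0.08920214]
 [ 0.58361846  0.10312678]]
foot ((0.576518177986145, 0.038467854261398315), (0.16187773644924164, 0.15169189870357513), 1.765986680984497) [[ 0.49328035  0.11178345]
 [ 0.49795514 -0.0398364 ]
 [ 0.659756   -0.03484774]
 [ 0.6550812   0.1167721 ]]
```

View pics/crop1.png

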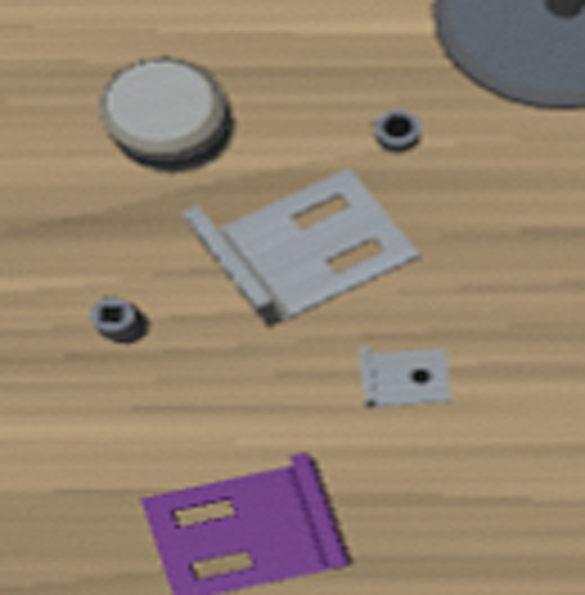

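The crop confirms it: silver big bracket with its foot towards +x/-y, the deep (tall) socket on its -x side, and the small bracket and the purple one separate. Next I refine the bracket's axes and write a planning helper.

```bash
cat >> h.py <<'E'
from scipy.spatial.transform import Rotation as Rn
def tool():
    s=robot.state(); return np.array(s['tool_pos']),Rn.from_euler('xyz',s['ee_rot']).as_matrix(),s
def go(p,jaw=None):
    """print shift (cm, current tool axes) to p, and turn (deg about tool axes) to point down with jaws along jaw"""
    t,R,s=tool(); print('t',s['time_s'],'tcp',t.round(4),'jaw',R[:,2].round(3),'F',np.round(s['contact_force'],1),'w',round(s['grip_width'],4))
    print('shift cm',(R.T@(np.array(p)-t)*100).round(2))
    if jaw is not None:
        for sg in(1,-1):
            x=np.array([0,0,-1.]); z=sg*np.array([jaw[0],jaw[1],0]); z/=np.linalg.norm(z)
            Rt=np.c_[x,np.cross(z,x),z]; print('turn deg',np.degrees(Rn.from_matrix(R.T@Rt).as_rotvec()).round(2))
E
python3 - <<'E'
from h import *
im,d=load('top'); P=pts('top',d); h=P[:,:,2]
m=np.zeros(h.shape,np.uint8); m[195:245,225:262]=1; m&=((h>.098)&(h<.115)).astype(np.uint8)
n,l,st,c=cv2.connectedComponentsWithStats(m); k=1+st[1:,4].argmax(); q=P[l==k]; q=q[q[:,0]>.5]
r=cv2.minAreaRect(q[:,:2].astype(np.float32)); print(r)
e=np.linalg.svd(q[:,:2]-q[:,:2].mean(0))[2][0]; e*=np.sign(e[0]); c=np.array(r[0]); print('edge',e,'mean',q.mean(0))
# second: color mask foot, ray cast z=.010
hsv=cv2.cvtColor(im,cv2.COLOR_RGB2HSV); g=np.zeros(h.shape,np.uint8); g[190:250,228:290]=((hsv[...,1]<60)&(hsv[...,2]>110))[190:250,228:290]
n,l,st,_=cv2.connectedComponentsWithStats(g); k=1+st[1:,4].argmax(); vs,us=np.nonzero(l==k); print('px',us.min(),us.max(),vs.min(),vs.max(),len(us))
cnt=cv2.findContours((l==k).astype(np.uint8),0,2)[0][0]; print('approx',cv2.approxPolyDP(cnt,2.5,True)[:,0].tolist())
xb=np.array([e[1],-e[0]]); foot=q.mean(0)[:2]
f=cv2.approxPolyDP(cnt,2.5,True)[:,0]
print(plane('top',f,.010)[:,:2].round(4).tolist()); print(plane('top',f,.105)[:,:2].round(4).tolist())
# side view of deep socket / cross-check
corner=foot-5e-3*xb; print('xb',xb,'corner',corner,'bore',corner-.0625*xb)
S=np.array([.517,.147]); print('socket in bracket',(S-corner)@xb,(S-corner)@e)
t,R,s=tool(); print(R.round(3))
go([.517,.147,.15],xb)
E
```

```text
((0.5518414974212646, 0.0780647024512291), (0.07959684729576111, 0.01010044850409031), 31.404218673706055)
edge [0.85718586 0.51500719] mean [0.55149746 0.07782218 0.10488376]
px 230 282 198 241 1134
approx [[267, 198], [238, 215], [233, 208], [230, 210], [241, 230], [253, 241], [282, 223]]
[[0.6363, 0.0152], [0.5902, 0.093], [0.6095, 0.1066], [0.6041, 0.1147], [0.5494, 0.0846], [0.5196, 0.0526], [0.5674, -0.0246]]
[[0.6133, 0.0125], [0.5708, 0.0844], [0.5886, 0.097], [0.5836, 0.1044], [0.5331, 0.0766], [0.5056, 0.047], [0.5497, -0.0243]]
xb [ 0.51500719 -0.85718586] corner [0.54892242 0.08210811] bore [0.51673447 0.13568223]
socket in bracket -0.07206468876338493 0.006056339818888267
[[-0.    -0.953  0.303]
 [-0.001  0.303  0.953]
 [-1.    -0.    -0.001]]
t 0.1 tcp [0.159  0.5    0.2306] jaw [ 0.303  0.953 -0.001] F [-0.2 -0.6  0.1] w 0.0855
shift cm [  8.09 -44.82 -22.78]
turn deg [ 1.3137e+02 -4.0000e-02  9.0000e-02]
turn deg [-4.863e+01 -8.000e-02 -3.000e-02]
```

```bash
python3 -m crank '[[0,-2,-1,0,0,0,0.4],[0,-3.8,-1.9,0,0,0,0.4],[0,-3.8,-1.9,0,0,0,0.4],[0,-3.8,-1.9,0,0,0,0.4],[0,-3.8,-1.9,0,0,0,0.4],[0,-3.8,-1.9,0,0,0,0.4],[0,-3.8,-1.9,0,0,0,0.4],[0,-3.8,-1.9,0,0,0,0.4],[0,-3.8,-1.9,0,0,0,0.4],[0,-3.8,-1.9,0,0,0,0.4],[0,-3.8,-1.9,0,0,0,0.4],[0,-3.8,-1.9,0,0,0,0.4],[1,0,0,-8.1,0,0,0.4],[1,0,0,-8.1,0,0,0.4],[1,0,0,-8.1,0,0,0.4],[1,0,0,-8.1,0,0,0.4],[1,0,0,-8.1,0,0,0.4],[1,0,0,-8.1,0,0,0.4],[0,0,0,0,0,0,0.4]]' 60; python3 -c "
from h import *
go([.517,.147,.02],[.515,-.857])"
```

```text
time_s: 2.0
tool_pos: [0.5091, 0.1586, 0.1695]
ee_rot: [1.332, 1.568, -2.84]
contact_force: [-0.5, 0.5, 0.3]
grip_width: 0.0512
t 2.0 tcp [0.5091 0.1586 0.1695] jaw [-0.515  0.857  0.001] F [-0.5  0.5  0.3] w 0.0512
shift cm [14.95 -0.13 -1.41]
turn deg [ 1.7998e+02 -2.8000e-01 -7.0000e-02]
turn deg [-0.02  0.04 -0.18]
```

```bash
python3 -m crank '[[0,-0.1,-1.4,0,0,0,0.4],[1,0,0,0,0,0,0.4],[3,0,0,0,0,0,0.4],[3,0,0,0,0,0,0.4],[3,0,0,0,0,0,0.4],[2.5,0,0,0,0,0,0.4],[1.5,0,0,0,0,0,0.4],[0.9,0,0,0,0,0,0.4],[0,0,0,0,0,0,0.4],[0,0,0,0,0,0,1],[0,0,0,0,0,0,1],[0,0,0,0,0,0,1],[0,0,0,0,0,0,1],[0,0,0,0,0,0,1],[0,0,0,0,0,0,1]]' 50; python3 -c "
from h import *
go([.38,.23,.02],[.515,-.857])"
```

```text
time_s: 3.5
tool_pos: [0.5191, 0.1477, 0.0236]
ee_rot: [-1.818, 1.568, 0.293]
contact_force: [-1.0, 0.7, 6.4]
grip_width: 0.0272
t 3.5 tcp [0.5191 0.1477 0.0236] jaw [-0.515  0.857 -0.001] F [-1.   0.7  6.4] w 0.0272
shift cm [ 0.33  7.7  14.21]
turn deg [1.7996e+02 2.2000e-01 6.0000e-02]
turn deg [-0.04 -0.04  0.14]
```

```bash
python3 -m crank '[[-1,0,0,0,0,0,1],[-2,0,0,0,0,0,1],[-2,0,0,0,0,0,1],[0,1,2,0,0,0,1],[0,1.5,2.8,0,0,0,1],[0,1.5,2.8,0,0,0,1],[0,1.5,2.8,0,0,0,1],[0,1.2,2.2,0,0,0,1],[0,1,1.6,0,0,0,1],[0,0,0,0,0,0,1],[1.5,0,0,0,0,0,1],[1.5,0,0,0,0,0,1],[0.8,0,0,0,0,0,1],[0,0,0,0,0,0,1]]'
python3 - <<'E'
from h import *
go([.38,.23,.0236],[.515,-.857])
snap('side','side1')
E
```

```text
time_s: 4.9
tool_pos: [0.3787, 0.2288, 0.0334]
ee_rot: [1.675, 1.569, -2.498]
contact_force: [-0.6, 0.1, -0.9]
grip_width: 0.0267
t 4.9 tcp [0.3787 0.2288 0.0334] jaw [-0.514  0.858 -0.   ] F [-0.6  0.1 -0.9] w 0.0267
shift cm [ 0.98 -0.17  0.04]
turn deg [ 1.7993e+02 -2.0000e-01  2.0000e-02]
turn deg [-0.07 -0.01 -0.13]
```

View pics/side1.png

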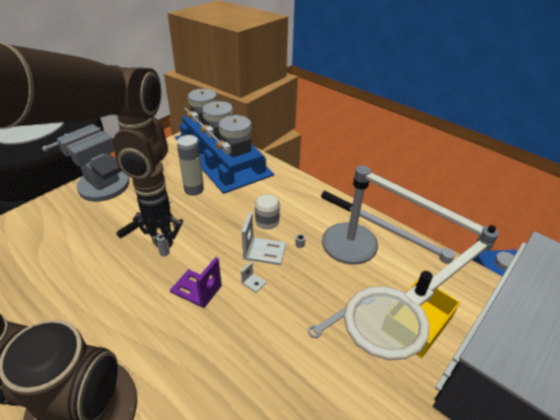

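The socket is held upright at px (163,245) over clear bench. I lower and release it.

```bash
python3 -m crank '[[0.4,0,0,0,0,0,1],[0.3,0,0,0,0,0,1],[0.2,0,0,0,0,0,1],[0.1,0,0,0,0,0,1],[0,0,0,0,0,0,1]]'; python3 -m crank '[[0,0,0,0,0,0,0.4],[0,0,0,0,0,0,0.4],[0,0,0,0,0,0,0.4],[0,0,0,0,0,0,0.4],[0,0,0,0,0,0,0.4]]';  python3 -c "
from h import *
go([.38,.23,.02],[.515,-.857])"
```

```text
time_s: 5.45
tool_pos: [0.379, 0.2295, 0.0242]
ee_rot: [1.648, 1.571, -2.524]
contact_force: [-0.5, -0.5, -1.8]
grip_width: 0.0271
time_s: 5.95
tool_pos: [0.3791, 0.2296, 0.0244]
ee_rot: [-1.46, 1.571, 0.652]
contact_force: [0.1, 0.7, -0.3]
grip_width: 0.0511
t 5.95 tcp [0.3791 0.2296 0.0244] jaw [-0.515  0.857  0.   ] F [ 0.1  0.7 -0.3] w 0.0511
shift cm [ 0.44 -0.09 -0.01]
turn deg [ 1.7996e+02  2.0000e-02 -0.0000e+00]
turn deg [-0.04  0.    0.01]
```

```bash
python3 -m crank '[[-1,0,0,0,0,0,0.4],[-3,0,0,0,0,0,0.4],[-4,0,0,0,0,0,0.4],[-4,0,0,0,0,0,0.4],[-4,0,0,0,0,0,0],[0,-0.5,-2,0,0,0,0],[0,-0.8,-3.4,0,0,0,0],[0,-0.9,-3.7,0,0,0,0],[0,-0.9,-3.8,0,0,0,0],[0,-0.9,-3.8,0,0,0,0],[0,-0.9,-3.8,0,0,0,0],[0,-0.9,-3.8,0,0,0,0],[0,-0.8,-3,0,0,0,0],[0,-0.4,-1.6,0,0,0,0],[0,0,0,0,0,0,0],[0,0,0,0,0,0,0]]'
python3 - <<'E'
from h import *
go([.5876,.0177,.075],[.515,-.857])
snap('side'); im,_=snap('top')
P=None
cv2.imwrite('pics/top2.png',cv2.resize(im[140:320,120:340,::-1],None,fx=3,fy=3))
E
```

```text
time_s: 7.55
tool_pos: [0.5873, 0.0181, 0.1844]
ee_rot: [0.461, 1.57, 2.572]
contact_force: [-0.4, 0.7, 0.6]
grip_width: 0.0852
t 7.55 tcp [0.5873 0.0181 0.1844] jaw [-0.514  0.858  0.001] F [-0.4  0.7  0.6] w 0.0852
shift cm [ 1.094e+01 -1.000e-02 -6.000e-02]
turn deg [ 1.7995e+02 -3.0000e-02 -6.0000e-02]
turn deg [-0.05  0.04 -0.02]
```

View pics/top2.png

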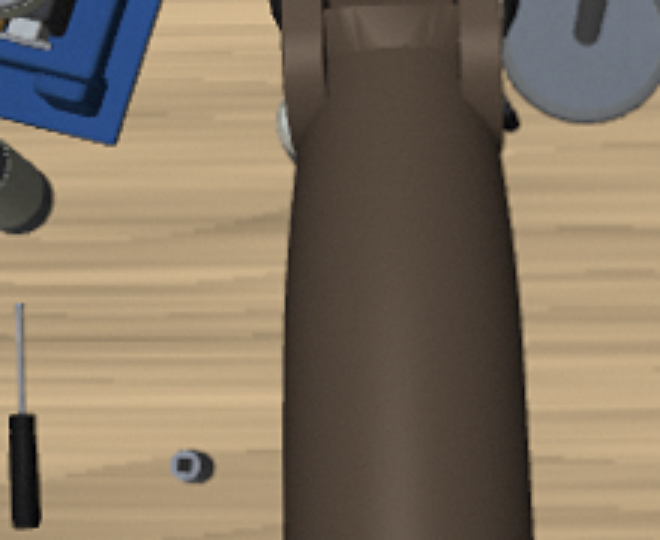

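The socket stands at px (190,465) of the crop. I descend between the legs.

```bash
python3 -m crank '[[1.5,0,0,0,0,0,0],[3,0,0,0,0,0,0],[3,0,0,0,0,0,0],[2,0,0,0,0,0,0],[1,0,0,0,0,0,0],[0.4,0,0,0,0,0,0],[0,0,0.4,0,0,0,0],[0,0,0.2,0,0,0,0],[0,0,0,0,0,0,0]]'
python3 - <<'E'
from h import *
im,_=snap('side')
cv2.imwrite('pics/side2.png',cv2.resize(im[160:300,190:340,::-1],None,fx=4,fy=4,interpolation=cv2.INTER_CUBIC))
E
```

```text
time_s: 8.55
tool_pos: [0.5852, 0.0233, 0.0766]
ee_rot: [-2.043, 1.569, 0.069]
contact_force: [0.0, 0.2, -0.1]
grip_width: 0.0853
```

View pics/side2.png

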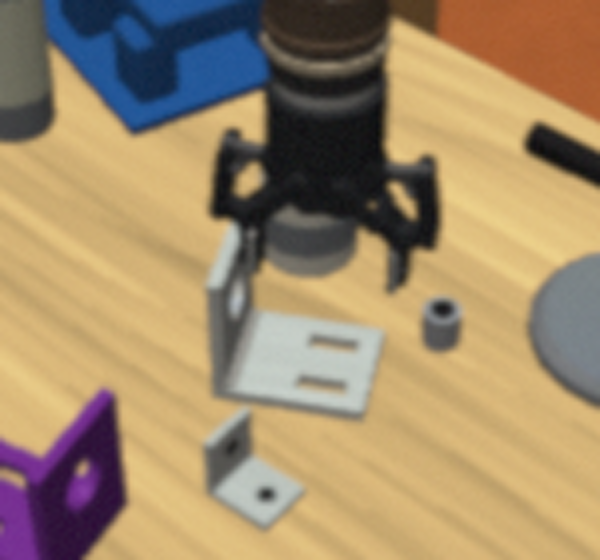

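Fingers are spread between the legs and the front one is at the leg's inner face (px ~250,265 in the crop), with the short socket clear. I push partway, to about 35°, then look.

```bash
python3 -m crank '[[0,0,0.4,0,0,0,0],[0,0,0.4,0,0,0,0],[0,0,0.4,0,0,0,0],[0,0,0.4,0,0,0,0],[0,0,0.4,0,0,0,0],[0,0,0.4,0,0,0,0],[0,0,0.4,0,0,0,0],[0.1,0,0.4,0,0,0,0],[0.1,0,0.4,0,0,0,0],[0.1,0,0.4,0,0,0,0],[0.2,0,0.4,0,0,0,0],[0.2,0,0.4,0,0,0,0],[0.2,0,0.4,0,0,0,0],[0.2,0,0.4,0,0,0,0],[0,0,0.2,0,0,0,0],[0,0,0,0,0,0,0]]'
python3 - <<'E'
from h import *
im,_=snap('side')
cv2.imwrite('pics/side3.png',cv2.resize(im[160:300,190:340,::-1],None,fx=5,fy=4.2,interpolation=cv2.INTER_CUBIC))
go([.5876,.0177,.075],[.515,-.857])
E
```

```text
time_s: 10.2
tool_pos: [0.5546, 0.0729, 0.0642]
ee_rot: [1.375, 1.57, -2.796]
contact_force: [-0.2, -0.3, -0.4]
grip_width: 0.0852
t 10.25 tcp [0.5548 0.0727 0.0643] jaw [-0.515  0.857 -0.   ] F [-0.2  0.2  0.6] w 0.0857
shift cm [-1.07  0.02 -6.41]
turn deg [ 1.7997e+02 -2.0000e-02  1.0000e-02]
turn deg [-0.03 -0.   -0.01]
```

View pics/side3.png

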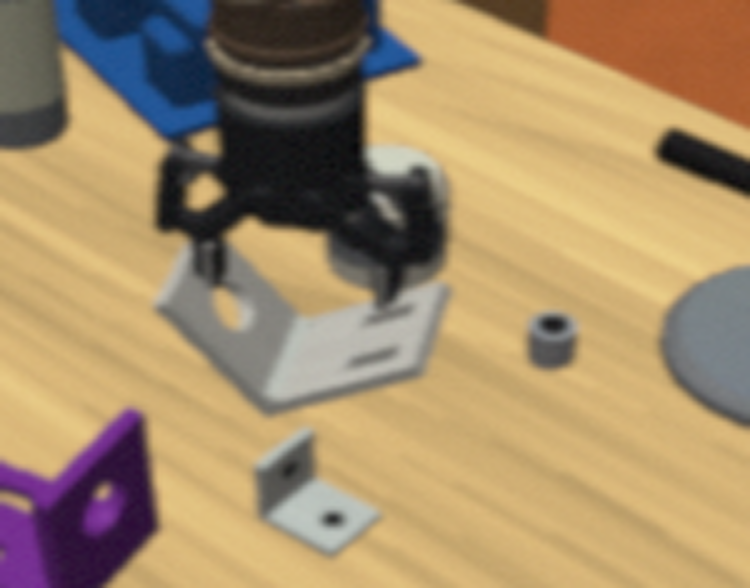

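Bracket tilted with no sliding visible; front tip just above the bore, rear finger over the foot. I measure the tilt from side depth.

Run:
```python
from h import *
im,d=load('side'); P=pts('side',d); m=np.zeros(d.shape,bool); m[236:250,252:272]=1
hsv=cv2.cvtColor(im,cv2.COLOR_RGB2HSV); m&=(hsv[...,1]<50)&(hsv[...,2]>120)&(d>0)
q=P[m]; 
for _ in range(3):
    c=q.mean(0); n=np.linalg.svd(q-c)[2][2]; n*=np.sign(n[2]); r=abs((q-c)@n); q=q[r<2.5*r.std()+1e-4]
C=np.array([.549,.082]); X=np.array([-.515,.857]); e=np.array([.857,.515])
print(len(q),n.round(3),'phi',np.degrees(np.arctan2(n[:2]@X,n[2])),'side',n[:2]@e)
phi=np.arctan2(n[:2]@X,n[2])
w=np.c_[(q[:,:2]-C)@X,q[:,2]]; print('face offset mm',(w@[np.sin(phi),np.cos(phi)]).mean()*1e3,'(expect 10)')
t,R,s=tool(); print('tool X',(t[:2]-C)@X,'lat',(t[:2]-C)@e)
for p in (phi,np.radians(35),np.radians(40)):
    zf=t[2]+.013; sf=(zf-.01*np.sin(p))/np.cos(p); Xf=sf*np.sin(p)-.01*np.cos(p); print(np.degrees(p),'sf',sf,'Xf',Xf,'half W',Xf-(t[:2]-C)@X,'foot X at zf',-(zf-.01*np.cos(p))/np.sin(p)*np.cos(p)+.01*np.sin(p))
```

```text
203 [-0.281  0.469  0.837] phi 33.16079240187345 side 0.0004855229347578982
face offset mm 10.990025485249127 (expect 10)
tool X -0.010931329916842817 lat 0.00014399007118676664
33.16079240187345 sf 0.08574978597568053 Xf 0.038532929812613616 half W 0.049464259729456436 foot X at zf -0.0999517175706672
35.0 sf 0.08730810768970906 Xf 0.04188635283032677 half W 0.05281768274716958 foot X at zf -0.09289621979682729
40.0 sf 0.09245743350777534 Xf 0.05177004825102527 half W 0.06270137816786808 foot X at zf -0.07651094575877897
```

```bash
python3 -m crank '[[0.2,0,0.3,0,0,0,0],[0.2,0,0.3,0,0,0,0],[0.2,0,0.3,0,0,0,0],[0.2,0,0.3,0,0,0,0],[0.2,0,0.2,0,0,0,0],[0,0,0.2,0,0,0,0],[0,0,0.2,0,0,0,0],[0,0,0.2,0,0,0,0],[0,0,0.2,0,0,0,0],[-0.1,0,0.2,0,0,0,0],[0,0,0,0,0,0,0]]'
python3 - <<'E'
from h import *
im,d=snap('side')
cv2.imwrite('pics/side4.png',cv2.resize(im[160:300,190:340,::-1],None,fx=5,fy=4.2,interpolation=cv2.INTER_CUBIC))
go([.5876,.0177,.075],[.515,-.857])
E
```

```text
time_s: 11.35
tool_pos: [0.5425, 0.0935, 0.0555]
ee_rot: [-1.038, 1.571, 1.074]
contact_force: [-0.4, 0.5, -0.8]
grip_width: 0.0856
t 11.4 tcp [0.5425 0.0934 0.0554] jaw [-0.515  0.857  0.   ] F [ 0.3  0.6 -0.2] w 0.085
shift cm [-1.96  0.03 -8.81]
turn deg [ 1.7997e+02  1.0000e-02 -0.0000e+00]
turn deg [-0.03  0.    0.01]
```

View pics/side4.png

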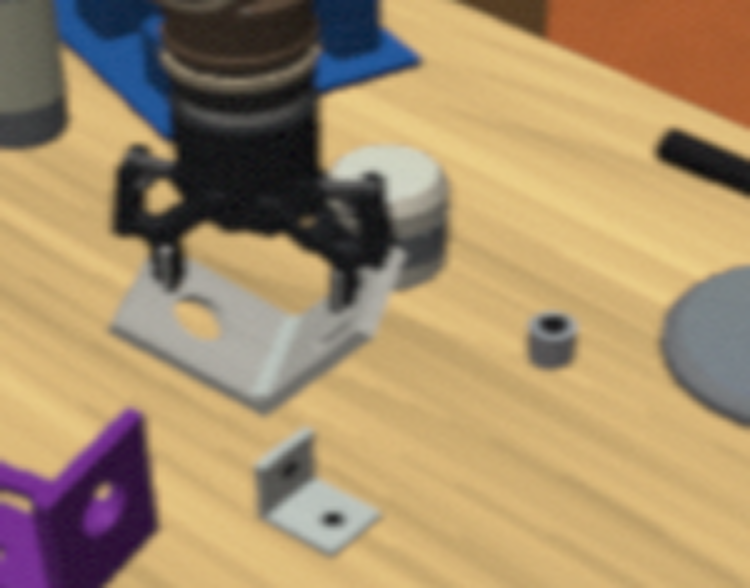

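The bracket is past balance (~53°), with the foot resting on the rear finger and the corner in place. I let it down slowly.

```bash
python3 -m crank '[[-0.1,0,0.3,0,0,0,0],[-0.1,0,0.3,0,0,0,0],[-0.1,0,0.3,0,0,0,0],[-0.1,0,0.3,0,0,0,0],[-0.1,0,0.3,0,0,0,0],[-0.1,0,0.3,0,0,0,0],[-0.1,0,0.3,0,0,0,0],[-0.1,0,0.3,0,0,0,0],[-0.1,0,0.3,0,0,0,0],[0,0,0.25,0,0,0,0],[0,0,0.2,0,0,0,0],[0,0,0.2,0,0,0,0],[0,0,0.2,0,0,0,0],[0,0,0.2,0,0,0,0],[0,0,0.2,0,0,0,0],[0,0,0.2,0,0,0,0],[0,0,0.2,0,0,0,0],[0,0,0.2,0,0,0,0],[0,0,0.2,0,0,0,0],[0,0,0.2,0,0,0,0]]';python3 -m crank '[[0,0,0.2,0,0,0,0],[0,0,0.2,0,0,0,0],[0,0,0.2,0,0,0,0],[0,0,0,0,0,0,0]]'
python3 - <<'E'
from h import *
im,d=snap('side')
cv2.imwrite('pics/side5.png',cv2.resize(im[150:300,170:340,::-1],None,fx=4.5,fy=4,interpolation=cv2.INTER_CUBIC))
go([.5876,.0177,.075],[.515,-.857])
t,R,s=tool(); print('X',(t[:2]-[.549,.082])@[-.515,.857])
E
```

```text
time_s: 13.4
tool_pos: [0.5169, 0.1359, 0.0642]
ee_rot: [0.324, 1.571, 2.435]
contact_force: [-0.1, 1.7, 0.3]
grip_width: 0.0852
time_s: 13.8
tool_pos: [0.5139, 0.1408, 0.0643]
ee_rot: [2.908, 1.57, -1.264]
contact_force: [0.3, 0.2, 0.0]
grip_width: 0.0853
t 13.85 tcp [0.514  0.1408 0.0643] jaw [-0.515  0.857 -0.   ] F [0.3 1.1 0. ] w 0.0853
shift cm [ -1.06   0.02 -14.34]
turn deg [1.7997e+02 0.0000e+00 3.0000e-02]
turn deg [-0.03 -0.02  0.  ]
X 0.06839720111114998
```

View pics/side5.png

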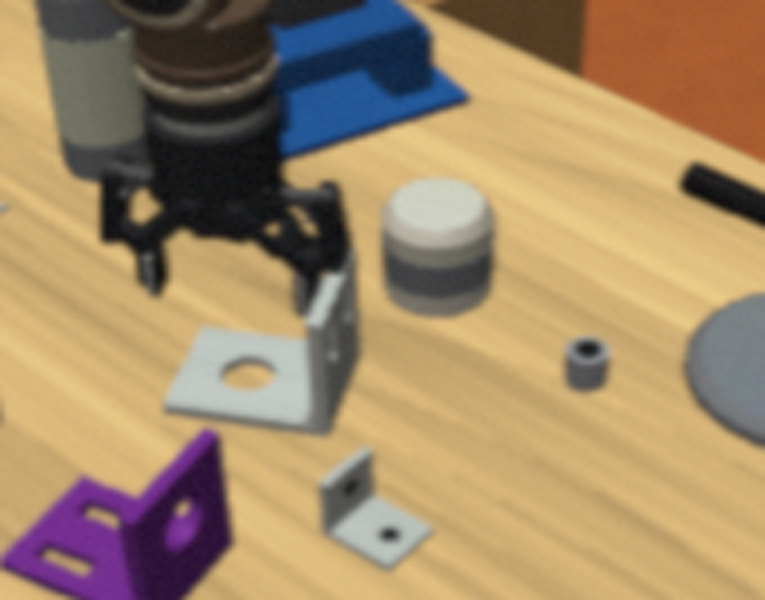

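The bracket lies with the bored leg flat and the foot upright, not shifted. I back off, rise, and move to a spot that leaves both the bore and the magnifier in view.

```bash
python3 -m crank '[[0,0,0.4,0,0,0,0],[0,0,0.4,0,0,0,0],[-1,0,0,0,0,0,0],[-3,0,0,0,0,0,0],[-4,0,0,0,0,0,0],[-4,0,0,0,0,0,0],[-4,0,0,0,0,0,0],[-4,0,0,0,0,0,0],[-4,0,0,0,0,0,0],[-3,0,0,0,0,0,0],[0,2,-2.2,0,0,0,0],[0,3,-3.3,0,0,0,0],[0,3,-3.3,0,0,0,0],[0,3,-3.3,0,0,0,0],[0,3,-3.3,0,0,0,0],[0,3,-3.3,0,0,0,0],[0,2,-2.2,0,0,0,0],[0,1,-1,0,0,0,0],[0,0,0,0,0,0,0]]'
python3 - <<'E'
from h import *
im,d=snap('top'); snap('side'); P=pts('top',d); h=P[:,:,2]
# bore: hole in flat leg
X=np.array([-.515,.857]); e=np.array([.857,.515]); C=np.array([.549,.082])
bx=((P[...,:2]-C)@X); by=((P[...,:2]-C)@e)
m=(bx>-.02)&(bx<.12)&(abs(by)<.05)&(h>.005)&(h<.016)
print('leg',m.sum(),'z',np.median(h[m]),'bx',np.percentile(bx[m],[1,99]),'by',np.percentile(by[m],[1,99]))
hsv=cv2.cvtColor(im,cv2.COLOR_RGB2HSV); g=((hsv[...,1]<60)&(hsv[...,2]>110)&(bx>.0)&(bx<.115)&(abs(by)<.05)).astype(np.uint8)
cs,hi=cv2.findContours(g,cv2.RETR_CCOMP,2)
for c,k in zip(cs,hi[0]):
    if k[3]>=0 and cv2.contourArea(c)>20:
        (u,v),(a,b),_=cv2.fitEllipse(c); print('hole px',u,v,a,b,plane('top',[[u,v]],.010))
t2=(bx>-.02)&(bx<.03)&(abs(by)<.05)&(h>.095)&(h<.115); print('foot top',t2.sum(),P[t2].mean(0))
print('bore pred',C+.0625*X)
# magnifier
m=(h>.274)&(h<.292)&(P[...,1]<-.33)&(P[...,0]<.6); q=P[m]; print('grip',m.sum(),q.mean(0),np.ptp(q,axis=0))
m=((h>.259)&(h<.285)&(P[...,1]<-.38)&(P[...,0]>.7)); q=P[m]; print('elbow nut',m.sum(),q.mean(0),np.ptp(q,axis=0))
m=(h>.215)&(h<.24)&(P[...,0]<.56)&(P[...,1]<-.28)&(P[...,0]>.36); r=cv2.minEnclosingCircle(P[m][:,:2].astype(np.float32)); print('lens',m.sum(),np.median(h[m]),r)
m=(h>.256)&(h<.285)&(P[...,1]>-.18)&(P[...,1]<-.05)&(P[...,0]>.7); q=P[m]; print('post nut',m.sum(),q.mean(0),np.ptp(q,axis=0))
go([.536,-.394,.34],[.515,-.857])
E
```

```text
time_s: 15.75
tool_pos: [0.4506, -0.1442, 0.3349]
ee_rot: [-2.364, 1.57, -0.256]
contact_force: [0.6, -0.3, 0.4]
grip_width: 0.085
leg 946 z 0.010217656678370601 bx [0.0086121  0.10545934] by [-0.03932496  0.04038387]
hole px 221.239990234375 242.41184997558594 12.277091979980469 12.821752548217773 [[0.51642771 0.13693716 0.01      ]]
foot top 134 [0.54647573 0.0862118  0.10543135]
bore pred [0.5168125 0.1355625]
grip 40 [ 0.53452217 -0.39814603  0.28200611] [0.01768638 0.01518534 0.0090086 ]
elbow nut 70 [ 0.76080965 -0.43332456  0.26506463] [0.03103504 0.0599507  0.0137427 ]
lens 1965 0.22547558050625005 ((0.4540877938270569, -0.3838912844657898), 0.08202854543924332)
post nut 227 [ 0.76397778 -0.12188233  0.25850312] [0.03724106 0.08129283 0.00743415]
t 15.85 tcp [ 0.4511 -0.1425  0.3346] jaw [-0.514  0.858  0.   ] F [0.5 0.  0.4] w 0.0851
shift cm [ -0.54   5.66 -25.93]
turn deg [ 1.7995e+02  5.0000e-02 -1.0000e-02]
turn deg [-0.05  0.01  0.03]
```

```bash
python3 -m crank '[[0,0.4,-2,0,0,0,0],[0,0.8,-3.5,0,0,0,0],[0,0.8,-3.5,0,0,0,0],[0,0.8,-3.5,0,0,0,0],[0,0.8,-3.5,0,0,0,0],[0,0.8,-3.5,0,0,0,0],[0,0.7,-3.4,0,0,0,0],[0,0.4,-2,0,0,0,0],[0,0.1,-1.2,0,0,0,0],[0,0,0,0,0,0,0]]'
python3 - <<'E'
from h import *
go([.536,-.395,.252],[.515,-.857])
im,d=snap('side'); P=pts('side',d); h=P[...,2]
# grip post dark upright in side view
hsv=cv2.cvtColor(im,cv2.COLOR_RGB2HSV)
m=(P[...,0]>.5)&(P[...,0]<.58)&(P[...,1]<-.36)&(P[...,1]>-.44)&(h>.245)&(h<.29)&(hsv[...,2]<90); q=P[m]; print('grip side',m.sum(),q.mean(0) if m.any() else 0)
cv2.imwrite('pics/side6.png',cv2.resize(im[180:350,330:520,::-1],None,fx=4,fy=3.5,interpolation=cv2.INTER_CUBIC))
E
```

```text
time_s: 16.85
tool_pos: [0.5389, -0.3954, 0.3327]
ee_rot: [0.274, 1.569, 2.386]
contact_force: [-0.1, 1.1, -0.0]
grip_width: 0.0852
t 16.85 tcp [ 0.5389 -0.3954  0.3327] jaw [-0.515  0.857  0.002] F [-0.1  1.1 -0. ] w 0.0852
shift cm [8.07 0.22 0.17]
turn deg [-1.7998e+02  5.0000e-02  1.6000e-01]
turn deg [ 0.02  0.1  -0.03]
grip side 225 [ 0.52800754 -0.39887466  0.2699217 ]
```

View pics/side6.png

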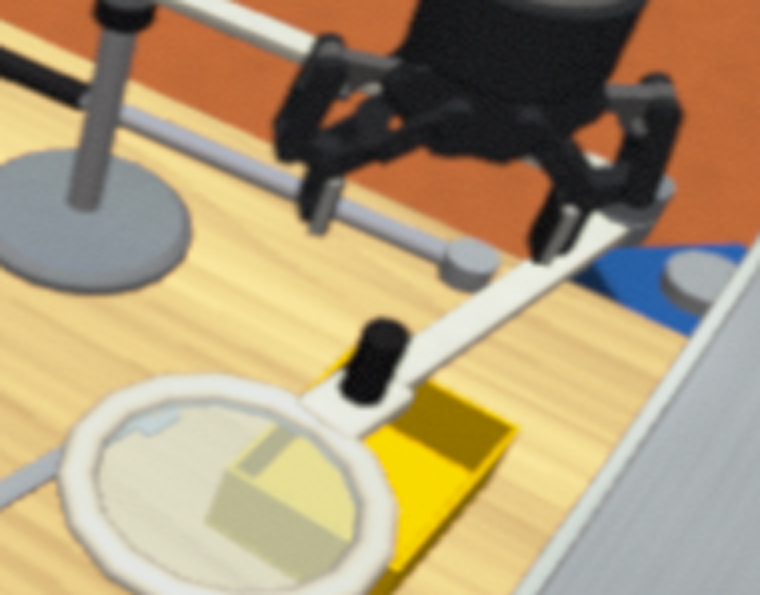

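The grip post stands clear (crop px ~375,360) with jaws above it. One check: the grey slab's height and edge near the right finger.

Run:
```python
from h import *
im,d=load('top'); P=pts('top',d)
for v in (120,160,200,230): print(v,[P[v,u].round(3).tolist() for u in (466,474,482,490,520)])
```

```text
120 [[0.759, -0.451, 0.257], [0.799, -0.513, 0.165], [0.784, -0.518, 0.2], [0.785, -0.539, 0.199], [0.786, -0.619, 0.202]]
160 [[0.708, -0.5, 0.115], [0.691, -0.499, 0.167], [0.682, -0.507, 0.197], [0.681, -0.526, 0.2], [0.682, -0.605, 0.2]]
200 [[0.612, -0.507, 0.073], [0.604, -0.515, 0.107], [0.589, -0.509, 0.169], [0.581, -0.513, 0.203], [0.581, -0.592, 0.201]]
230 [[0.535, -0.505, 0.06], [0.525, -0.504, 0.116], [0.516, -0.502, 0.168], [0.51, -0.507, 0.201], [0.509, -0.583, 0.201]]
```

```bash
python3 -m crank '[[1,0.3,0.3,0,0,0,0.3],[2,0,0,0,0,0,0.4],[2,0,0,0,0,0,0.4],[1.8,0,0,0,0,0,0.4],[1.1,0,0,0,0,0,0.4],[0.1,0,0,0,0,0,0.4],[0,0,0,0,0,0,0.7],[0,0,0,0,0,0,1],[0,0,0,0,0,0,1],[0,0,0,0,0,0,1],[0,0,0,0,0,0,1],[0,0,0,0,0,0,1]]' 30
python3 - <<'E'
from h import *
t,R,s=tool(); print(t,s['grip_width'],s['contact_force'])
# waypoints: links in joint space
from numpy import *
O=array([.763,-.112]); B=array([.5165,.1363]); L=.32
g0=t[:2]
def links(g,r2,O):   # elbow on + side
    v=g-O; D=hypot(*v); a=arccos((L*L+D*D-r2*r2)/(2*L*D)); th=arctan2(v[1],v[0])+a
    E=O+L*array([cos(th),sin(th)]); w=g-E; return th,arctan2(w[1],w[0]),E
a0=links(g0,.23,O); a1=links(B,.32,O); print('start',degrees(a0[:2]),a0[2],'end',degrees(a1[:2]),a1[2])
th0,ps0=a0[:2]; th1,ps1=a1[:2]; th0%=2*pi; th1%=2*pi; ps0%=2*pi; ps1%=2*pi
print(degrees([th0,ps0,th1,ps1]))
prev=g0;Y=R[:2,1];Z=R[:2,2]
for f in linspace(0,1,11)[1:]:
    th=th0+f*(th1-th0); ps=ps0+f*(ps1-ps0); g=O+L*array([cos(th),sin(th)])+.23*array([cos(ps),sin(ps)])
    print(round(f,2),'g',g.round(3),'elbow',(O+L*array([cos(th),sin(th)])).round(3),'step cm y,z',round((g-prev)@Y*100,2),round((g-prev)@Z*100,2)); prev=g
E
```

```text
time_s: 18.1
tool_pos: [0.5338, -0.3946, 0.2559]
ee_rot: [-2.452, 1.568, -0.341]
contact_force: [1.4, 0.2, 6.2]
grip_width: 0.0211
[ 0.533805   -0.39457057  0.25594287] 0.021085583296897928 [1.43929935 0.15160145 6.21928267]
start [-90.40459978 170.6362368 ] [ 0.76074031 -0.43199202] end [191.65164494  77.93149189] [ 0.44959405 -0.17662746]
[269.59540022 170.6362368  191.65164494  77.93149189]
0.1 g [ 0.499 -0.355] elbow [ 0.717 -0.429] step cm y,z 0.92 5.14
0.2 g [ 0.472 -0.312] elbow [ 0.675 -0.42 ] step cm y,z 0.16 5.14
0.3 g [ 0.451 -0.266] elbow [ 0.634 -0.405] step cm y,z -0.58 5.03
0.4 g [ 0.437 -0.218] elbow [ 0.595 -0.385] step cm y,z -1.29 4.82
0.5 g [ 0.43  -0.169] elbow [ 0.56  -0.359] step cm y,z -1.94 4.5
0.6 g [ 0.431 -0.121] elbow [ 0.528 -0.33 ] step cm y,z -2.54 4.1
0.7 g [ 0.439 -0.074] elbow [ 0.501 -0.296] step cm y,z -3.05 3.62
0.8 g [ 0.453 -0.03 ] elbow [ 0.478 -0.258] step cm y,z -3.48 3.09
0.9 g [0.472 0.011] elbow [ 0.461 -0.219] step cm y,z -3.82 2.5
1.0 g [0.498 0.048] elbow [ 0.45  -0.177] step cm y,z -4.07 1.88
```

```bash
python3 -m crank '[[0,0.1,0.5,0,0,0,1],[0,0.2,1,0,0,0,1],[0,0.2,1.2,0,0,0,1],[0,0.2,1.2,0,0,0,1],[0,0.2,1.2,0,0,0,1],[0,0.1,1.3,0,0,0,1],[0,0,1.3,0,0,0,1],[0,0,1.3,0,0,0,1],[0,0,1.3,0,0,0,1],[0,-0.1,1.3,0,0,0,1],[0,-0.1,1.3,0,0,0,1],[0,-0.2,1.2,0,0,0,1],[0,-0.2,1.2,0,0,0,1],[0,-0.3,1.2,0,0,0,1],[0,-0.3,1.2,0,0,0,1],[0,-0.3,1.2,0,0,0,1],[0,-0.3,1.2,0,0,0,1],[0,-0.4,0.7,0,0,0,1],[0,0,0,0,0,0,1]]'; python3 -c "
from h import *
go([.43,-.169,.255],[.515,-.857])"
```

```text
time_s: 20.0
tool_pos: [0.4361, -0.2099, 0.2559]
ee_rot: [-2.993, 1.569, -0.883]
contact_force: [-3.0, 0.6, 8.1]
grip_width: 0.0208
t 20.0 tcp [ 0.4361 -0.2099  0.2559] jaw [-0.514  0.858 -0.002] F [-3.   0.6  8.1] w 0.0208
shift cm [ 0.08 -1.58  3.83]
turn deg [1.7993e+02 3.0000e-02 1.9000e-01]
turn deg [-0.07 -0.12  0.02]
```

```bash
python3 -m crank '[[0,-0.3,0.7,0,0,0,1],[0,-0.4,1,0,0,0,1],[0,-0.4,1.1,0,0,0,1],[0,-0.5,1,0,0,0,1],[0,-0.6,1,0,0,0,1],[0,-0.6,1,0,0,0,1],[0,-0.7,1.1,0,0,0,1],[0,-0.7,1,0,0,0,1],[0,-0.7,0.9,0,0,0,1],[0,-0.8,0.9,0,0,0,1],[0,-0.8,0.9,0,0,0,1],[0,-0.8,0.9,0,0,0,1],[0,-0.8,0.8,0,0,0,1],[0,-0.9,0.8,0,0,0,1],[0,-0.9,0.8,0,0,0,1],[0,-0.9,0.7,0,0,0,1],[0,-0.9,0.6,0,0,0,1],[0,-1,0.7,0,0,0,1],[0,-1,0.6,0,0,0,1],[0,-0.9,0.6,0,0,0,1]]'; python3 -m crank '[[0,-0.8,0.4,0,0,0,1],[0,-0.8,0.4,0,0,0,1],[0,-0.4,0.2,0,0,0,1],[0,0,0,0,0,0,1]]'; python3 -c "
from h import *
go([.498,.048,.255],[.515,-.857])"
```

```text
time_s: 22.0
tool_pos: [0.4739, 0.0115, 0.2559]
ee_rot: [-2.701, 1.569, -0.591]
contact_force: [-2.5, -1.9, 8.2]
grip_width: 0.0176
time_s: 22.4
tool_pos: [0.4856, 0.0308, 0.2545]
ee_rot: [0.469, 1.571, 2.581]
contact_force: [-1.0, 0.7, -0.2]
grip_width: 0.0003
t 22.4 tcp [0.4856 0.0308 0.2545] jaw [-0.515  0.857  0.   ] F [-1.   0.7 -0.2] w 0.0003
shift cm [-0.05 -1.94  0.84]
turn deg [ 1.7999e+02 -1.0000e-02 -2.0000e-02]
turn deg [-0.01  0.01 -0.01]
```

The post slipped out of the pads near the end. I rise clear, move aside and locate it.

```bash
python3 -m crank '[[-1,0,0,0,0,0,1],[-3,0,0,0,0,0,1],[-4,0,0,0,0,0,1],[0,1,2,0,0,0,0.6],[0,2.5,3.5,0,0,0,0.4],[0,2.5,3.5,0,0,0,0.4],[0,2.5,3.5,0,0,0,0.4],[0,2.5,3.5,0,0,0,0.4],[0,2.5,3.5,0,0,0,0.4],[0,2,3,0,0,0,0.4],[0,0,1,0,0,0,0.4],[0,0,0,0,0,0,0.4]]'
python3 - <<'E'
from h import *
im,d=snap('top'); snap('side'); P=pts('top',d); h=P[...,2]
near=(P[...,0]>.36)&(P[...,0]<.68)
m=(h>.274)&(h<.292)&near&(P[...,1]<.12)&(P[...,1]>-.1); print('grip',m.sum(),P[m].mean(0),np.ptp(P[m],axis=0))
m=(h>.258)&(h<.28)&near&(P[...,1]<-.1); print('elbow',m.sum(),P[m].mean(0),np.ptp(P[m],axis=0))
m=(h>.21)&(h<.24)&near&(P[...,1]>-.1)&(P[...,1]<.25); print('ring',m.sum(),np.percentile(P[m],[1,99],0))
cv2.imwrite('pics/top3.png',cv2.resize(im[130:350,130:400,::-1],None,fx=2.9,fy=2.7,interpolation=cv2.INTER_CUBIC))
print(robot.state()['tool_pos'])
E
```

```text
time_s: 23.6
tool_pos: [0.231, 0.1528, 0.3352]
ee_rot: [-1.433, 1.569, 0.681]
contact_force: [-0.1, -0.1, 0.3]
grip_width: 0.0509
grip 89 [0.50579571 0.04322889 0.28209043] [0.0197543  0.02089761 0.01210215]
elbow 154 [ 0.46598129 -0.1744975   0.26294022] [0.22781394 0.06025475 0.01637266]
ring 4150 [[ 0.45890128 -0.09060192  0.22115736]
 [ 0.59400564  0.19923684  0.23690971]]
[0.23209803 0.1522401  0.33469315]
```

View pics/top3.png

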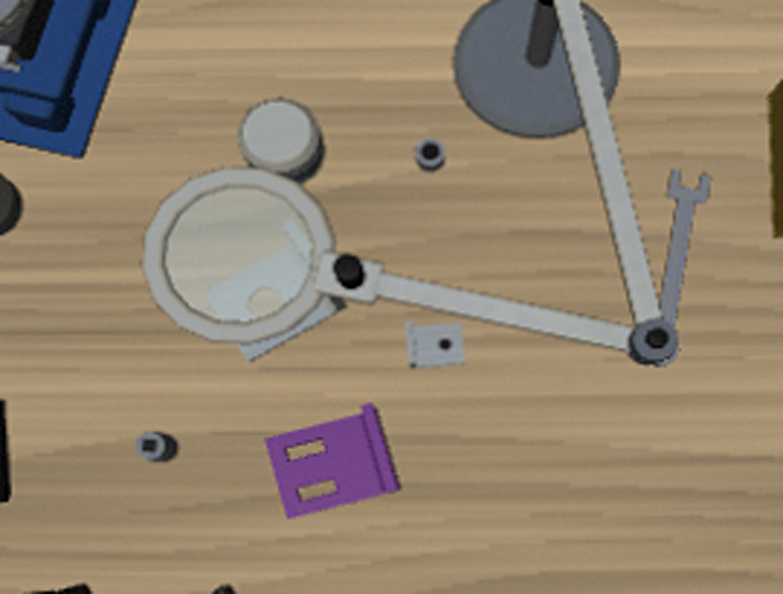

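The lens is close: ring centre is at crop px ~(238,255), grip post (348,271). I fit the ring centre.

```bash
cat >> h.py <<'E'
from scipy.optimize import least_squares
def lens(B=np.array([.5165,.1363])):
    im,d=load('top'); P=pts('top',d); h=P[...,2]
    G=P[(h>.274)&(h<.292)&(P[...,0]>.4)&(P[...,0]<.62)&(P[...,1]<.12)&(P[...,1]>-.1)].mean(0)
    E=P[(h>.262)&(h<.28)&(P[...,0]>.3)&(P[...,0]<.55)&(P[...,1]<-.1)&(P[...,1]>-.3)].mean(0)
    u=(G-E)[:2]; print('grip',G.round(4),'elbow',E.round(4),'dist',np.hypot(*u)); u/=np.hypot(*u)
    m=((h>.205)&(h<.245)&(np.hypot(P[...,0]-G[0]-.09*u[0],P[...,1]-G[1]-.09*u[1])<.1)).astype(np.uint8)
    m=cv2.morphologyEx(m,cv2.MORPH_CLOSE,np.ones((5,5))); c=max(cv2.findContours(m,0,cv2.CHAIN_APPROX_NONE)[0],key=len)[:,0]
    q=plane('top',c,.232)[:,:2]; q=q[(q-G[:2])@u>.03]
    r=least_squares(lambda p:np.hypot(q[:,0]-p[0],q[:,1]-p[1])-p[2],[*(G[:2]+.09*u),.075],loss='soft_l1',f_scale=.002).x
    L2=G[:2]+.09*u; print('ring fit',r.round(4),len(q),'by link',L2.round(4))
    print('err (bore-lens) ring',(B-r[:2]).round(4),'link',(B-L2).round(4)); return G,E,r
E
python3 - <<'E'
from h import *
lens()
E
```

```text
grip [0.5058 0.0432 0.2821] elbow [ 0.4501 -0.1775  0.2692] dist 0.22763445743824748
ring fit [0.5261 0.1304 0.0726] 149 by link [0.5278 0.1305]
err (bore-lens) ring [-0.0096  0.0059] link [-0.0113  0.0058]
```

```bash
python3 -m crank '[[0,-1,-1.4,0,0,0,0.4],[0,-2.5,-3.3,0,0,0,0.4],[0,-2.7,-3.5,0,0,0,0.4],[0,-2.7,-3.5,0,0,0,0.4],[0,-2.7,-3.5,0,0,0,0.4],[0,-2.7,-3.5,0,0,0,0.4],[0,-2.3,-3,0,0,0,0.4],[0,-1.2,-1.7,0,0,0,0.4],[0,0,0,0,0,0,0.4],[0,0,0,0,0,0,0.4]]' 60; python3 -c "
from h import *
go([.5058,.0432,.248],[.515,-.857])"
```

```text
time_s: 24.7
tool_pos: [0.5053, 0.0419, 0.3334]
ee_rot: [1.092, 1.569, -3.082]
contact_force: [-0.7, 0.7, 0.7]
grip_width: 0.0514
t 24.7 tcp [0.5053 0.0419 0.3334] jaw [-0.512  0.859  0.001] F [-0.7  0.7  0.7] w 0.0514
shift cm [ 8.54 -0.12  0.08]
turn deg [ 1.7982e+02 -1.7000e-01 -9.0000e-02]
turn deg [-0.18  0.06 -0.11]
```

```bash
python3 -m crank '[[1,-0.1,0.1,0,0,0,0.4],[2.5,0,0,0,0,0,0.4],[2.5,0,0,0,0,0,0.4],[1.7,0,0,0,0,0,0.4],[1,0,0,0,0,0,0.4],[0,0,0,0,0,0,0.4],[0,0,0,0,0,0,0.7],[0,0,0,0,0,0,1],[0,0,0,0,0,0,1],[0,0,0,0,0,0,1],[0,0,0,0,0,0,1],[0,0,0,0,0,0,1]]' 60; python3 -c "
from h import *
go([.4977,.0483,.248],[.515,-.857])"
```

```text
time_s: 25.9
tool_pos: [0.5058, 0.0445, 0.2487]
ee_rot: [-2.161, 1.568, -0.05]
contact_force: [-0.6, -1.8, 6.1]
grip_width: 0.0206
t 25.9 tcp [0.5058 0.0445 0.2487] jaw [-0.514  0.858 -0.001] F [-0.6 -1.8  6.1] w 0.0206
shift cm [0.07 0.5  0.74]
turn deg [1.7995e+02 1.9000e-01 1.2000e-01]
turn deg [-0.05 -0.08  0.12]
```

```bash
python3 -m crank '[[0,0.1,0.2,0,0,0,1],[0,0.1,0.2,0,0,0,1],[0,0.1,0.2,0,0,0,1],[0,0.1,0.2,0,0,0,1],[0,0,0,0,0,0,1],[0,0,0,0,0,0,0.5],[0,0,0,0,0,0,0.4],[0,0,0,0,0,0,0.4],[-1,0,0,0,0,0,0.4],[-3,0,0,0,0,0,0.4],[-4.5,0,0,0,0,0,0.4],[0,1,2,0,0,0,0.4],[0,2.5,3.5,0,0,0,0.4],[0,2.5,3.5,0,0,0,0.4],[0,2.5,3.5,0,0,0,0.4],[0,2.5,3.5,0,0,0,0.4],[0,2.5,3.5,0,0,0,0.4],[0,2,3,0,0,0,0.4],[0,0,1,0,0,0,0.4],[0,0,0,0,0,0,0.4]]'
python3 - <<'E'
from h import *
im,d=snap('top'); lens(); P=pts('top',d); print('tcp',robot.state()['tool_pos'])
E
```

```text
time_s: 27.9
tool_pos: [0.2429, 0.1718, 0.3332]
ee_rot: [-1.388, 1.569, 0.727]
contact_force: [0.5, -0.2, 0.3]
grip_width: 0.0513
grip [0.4983 0.0483 0.2822] elbow [ 0.4496 -0.1741  0.2699] dist 0.22770664593381523
ring fit [0.5159 0.1368 0.0727] 150 by link [0.5176 0.1363]
err (bore-lens) ring [ 0.0006 -0.0005] link [-0.0011  0.    ]
tcp [0.24358342 0.17142163 0.33297202]
```

The lens is within about 1 mm of the bore. Final check of the bystanders and bracket.

Run:
```python
from h import *
im,d=load('top'); P=pts('top',d); h=P[...,2]
def c(n,x,y,r,z0,z1,ref):
    m=(np.hypot(P[...,0]-x,P[...,1]-y)<r)&(h>z0)&(h<z1)&(d>0); print(n,m.sum(),P[m].mean(0).round(4),'before',ref)
c('short',.665,-.016,.03,.022,.04,[.665,-.0159])
c('filter (partly under ring)',.67,.12,.05,.075,.095,[.6698,.1195])
c('small',.473,.003,.025,.036,.06,[.4732,.0028])
c('can',.615,.4,.05,.17,.2,[.6154,.3985])
c('deep',.38,.23,.03,.05,.075,[.379,.2296])
c('foot top',.547,.086,.05,.095,.115,[.5465,.0862])
cv2.imwrite('pics/top4.png',im[:,:,::-1])
```

```text
short 87 [ 0.665  -0.0159  0.0303] before [0.665, -0.0159]
filter (partly under ring) 515 [0.6689 0.1197 0.0815] before [0.6698, 0.1195]
small 41 [0.4737 0.0029 0.0486] before [0.4732, 0.0028]
can 605 [0.6156 0.3985 0.1877] before [0.6154, 0.3985]
deep 85 [0.3769 0.228  0.0613] before [0.379, 0.2296]
foot top 0 [nan nan nan] before [0.5465, 0.0862]<stdin>:4: RuntimeWarning: Mean of empty slice.
  ret = um.true_divide(
```

View pics/top4.png

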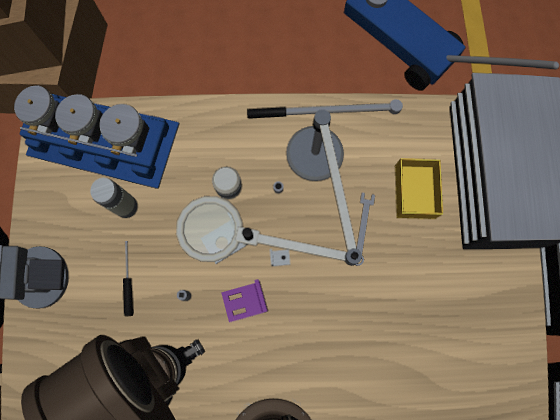

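The lens is over the bracket at px (210,229), the deep socket stands at (183,295), and nothing else has moved. I hand in.

```bash
python3 -c "
from h import *
print(robot.close_job())"
```

```text
the job is handed in; nothing more can be done
None
```

The job is handed in after about 28 s of robot time, with the robot clear of everything. No verdict was reported.

- **Deep socket:** it stands upright on clear bench at about (0.377, 0.228).
- **Bracket:** I tipped it on its corner edge with two spread fingers and let it down slowly against the rear one. The bored leg lies flat: its upper face was measured at 10.2 mm, against 10 expected.
- **Bore:** found at (0.516, 0.137) in the image, against (0.517, 0.136) predicted from the corner, so the bracket did not noticeably slide.
- **Magnifier:** the grip post slipped out of the jaws about 2 cm before the end of the first drag. I re-gripped it harder and corrected the position. The lens is now within about 1 mm of the bore by both the ring fit and the link direction.

**Last checks:**
- The short socket, oil filter, small bracket and spray can are within 1 mm of where they started.
- The wrench, screwdriver and bin look unmoved in the last picture; I did not measure them.
- The final check of the standing foot found no points, because the lens ring now hides it. It had been confirmed upright before the magnifier was moved, and the bracket was not touched after that.

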